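# Wedge up the planing ramp and hold it

### The job

Pick up the wooden wedge by its blue grip block, lay it flat on the grey base board in front of the hinged ramp, pointing straight at the ramp's red-striped middle, and slide its thin end under the ramp's free edge until that edge just lifts off its two steel rest blocks, by about 5 mm. Lift the ramp with the wedge alone, never by touching it with the robot, and leave everything else where it is. Finish while still gripping the wedge in place under the raised ramp: do not let go.

Things in the scene. Friction and masses are not known exactly. Their poses are not given: they have to be found in the camera images.
- wedge_grip (a point): Grasp point of the loose wooden wedge (0.13 kg), in its blue upright grip block: 28 x 28 mm in plan, from the wedge's underside up to 78 mm, standing on the heel (thick end). The point is on the block's centre line, 56 mm above the flat underside, 14 mm from the heel's end face, 136 mm from the toe. Axes: x from heel to toe, y across, z up. It starts lying flat on the bench.
- wedge_toe (a point): Middle of the wedge's toe (thin end) at its underside; axes as wedge_grip. The pale yellow wedge body is 150 mm long and 40 mm wide; its thickness falls evenly from 30 mm at the heel to 6 mm at the toe.
- base: Grey laminated base board of the planing board, fixed to the bench, 320 x 160 x 15 mm; origin at the centre of its underside, on the bench; x points from the open apron (near the robot) towards the hinge, z up. Its top is 15 mm above the bench. The apron in front of the ramp is 140 mm long and empty.
- edge_mid (a point): Fixed point on the base's top (15 mm above the bench), straight below the middle of the ramp's free edge; axes as base, x points in under the ramp: the wedge goes in along this x. From base top to ramp underside is 14 mm at rest; steel rest blocks 20 mm wide stand under the edge's two ends, 104 mm apart inside.
- ramp (a joint): Angle (rad) of the hinged ramp: 0 with its free edge down on the rest blocks, growing as the edge rises; it falls back by its weight. A pale board 165 mm long, 144 wide, 18 thick, about 0.7 kg, hinged at its far end, 165 mm from the free edge: 5 mm of lift is 0.030 rad.
- ramp_edge (a point): Point on the moving ramp: middle of its free edge, half-way up the 18 mm board, 38 mm above the bench at rest (the board's top is at 47 mm). A red stripe on the top and end face, 10 mm wide, marks it.
- blank: Loose dark wooden blank, 110 x 50 x 24 mm, about 0.14 kg, lying along the top of the ramp; origin at the centre of its underside. It stays there.
- mallet: Bystander: wooden mallet lying on the bench, 210 mm long, head 60 x 100 x 60 mm; origin under its middle, x from handle to head. It and the wedge lie on opposite sides of the planing board, either way round.
- mug: Bystander: dark wooden mug, 84 mm across, 110 mm high; origin under its centre.
- jar: Bystander: amber jar, 68 mm across, 100 mm high; origin under its centre.
- brush: Bystander: bench brush lying on the bench.
- driver: Bystander: screwdriver lying on the bench.
- offcut: Bystander: pale offcut, 120 x 60 x 30 mm, lying on the bench; origin under its centre.
Mind the look-alikes: they are no part of the job. Leave any purple or turquoise look-alike of the part that bears wedge_grip alone.

How it is judged:
By the outcome, as a careful person would: the job done as asked, in the order asked, and still so for the second after the job is handed in, while the arm keeps its last pose, push and grip.
It also fails if it takes over 42 s, if anything falls off the work surface, if the arm or the gripper's body presses on something with over 40 N, if the wrist force passes 120 N, or if a joint passes its speed limit or range.

### The arm

A 6-joint arm with a two-finger parallel gripper is mounted at the origin on the work surface. World frame = base frame: x ahead of the robot, y to its left, z up, the work surface at z = 0. Lengths are in m, angles in degrees, forces in N, time in s.
With the tool pointing down it reaches from about 0.3 to 0.75 m from the base axis. Payload 8.5 kg.
Tool frame: the origin (TCP) lies on the centre line of the jaws, within the pads' length; the fingertips stand 19 mm ahead of it and the grasp point (between the pads) is the TCP; z points along the fingers, x is the direction in which the jaws open and shut, and the axes are right-handed (so a half turn about z gives the same grasp; the last joint's range is limited). The gripper opens to 85 mm and grips with 20 to 120 N. Pads are 22 mm wide; open, the fingers measure 114 mm over their backs; the gripper's body (76 mm by 85 mm) begins 54 mm behind the grasp point. The pads swing forward as they close: fully open they stand 13 mm farther back than shut.
Start: joints at [53.44, 21.807, 74.336, -0, 83.858, -12.336], TCP at [0.226, 0.502, 0.25] pointing down, gripper open.
Joint ranges: [-178.18, 178.18], [-50.72, 133.34], [12.68, 142.11], [-81.47, 261.47], [9.98, 163.14], [-165.26, 165.26]. Speed limits (degrees/s): [136.94, 136.94, 180, 180, 180, 180].

### API

Orientations are given as a 3x3 rotation matrix whose columns are the frame's x, y, z axes.
In Python, from rig import env, cams, order gives the robot as it stands.
- The arm moves only by the tool step_arm, never from a script. Its argument "steps" is a list of rows, each an object with "xyz": the shift along the tool's x, y, z normalised to -1 to 1, where 1 is 0.04 m, a list of three; "turn": the turn, a rotation vector about the tool's x, y, z normalised to -1 to 1, where 1 is 0.08 rad, a list of three; "gripper": the gripper command: -1 is shut, 1 is fully open, values between are in proportion. A call has 1 to 20 rows; each row shifts and turns the commanded pose from where the row before left it, along the tool's axes as they then stand; what a row does not reach is not made up. A row lasts 1/12 s, in which the tool goes at most 41.7 mm and 7.16 degrees, less where a joint would pass 70% of its speed; a pose out of reach is approached as far as the arm can. A call with a number of a shift or a turn outside -1 to 1 is refused whole. A call with a gripper value outside its range is refused whole. The fingers move at their own pace and stop on an object; "squeeze" is the grip in N (left out, the last holds). Time passes only in rows, so rows that do not move let the fingers close. It gives the time, the measured TCP pose, the force and the opening at its end, in the units of the state.
- env.observe(): the state, without advancing time (a new reading comes with each control period).
- cams.get_image(name): name is "scene" or "top" or "wrist"; returns (picture, depth): 480x640x3 uint8, red, green, blue; 480x640 float32, m along the optical axis (not along the pixel's ray), 0 where there is no reading.
- cams.camera_info(name): a dict with "fx", "fy", "cx", "cy" (pixels), "extrinsics" (4x4, takes a point from camera to world coordinates). Camera axes: x right, y down, z forward; pixel columns grow to the right and rows downward; lengths in m; the calibration is good to about 2 mm. A picture is of the moment at which its call begins: read the wrist's pose just before it. camera_info takes no time and is no camera call; for the wrist camera it gives the pose at the moment of the call.
- order.close_job(): hands the job in, once; it reports no verdict.
The state is a dict: "time_s": time; "q": joint angles; "qvel": joint speeds; "joint_efforts": joint torques, N m; "position": TCP position; "tool_rot": TCP orientation; "ft_force": force on the tool from outside, world axes, zero at the start; "wrist_torque": the same for the moment, N m; "grip_width": finger opening in m.
Only numpy, scipy, OpenCV 4.12 (cv2) and the standard library are available. Lean on these libraries where they do the work, as an engineer would, in place of code of your own. Each camera call takes 0.05 s, during which the arm holds its last target. There are 200 camera calls.

## Working session

There is one attempt and no reset: what is moved stays moved. The work goes in short steps, Python scripts to look and compute and a tool call to move; the robot and the scene stay as the last step left them, time stands still between calls to the robot, and variables do not carry over. Pictures are saved under pics/ and viewed, about 8 in all and at most 12, crops included, and the job is handed in when it is done.

Besides the shell and the picture viewer there is one more tool, called by a JSON object that holds its "method" and its "body". step_arm: Moves the arm, as the interface text tells. Scaled input: -1 to 1 covers 0.04 m each way for a shift and 0.08 rad each way for a turn. Its arguments: {"type":"object","properties":{"steps":{"type":"array"},"squeeze":{"type":"number"}},"required":["steps"]}

```bash
mkdir -p pics && ls && python3 - <<'E'
from rig import env,cams,order
import cv2,numpy as np
s=env.observe();print(s)
for n in("top","scene"):
    im,d=cams.get_image(n);np.savez(f"pics/{n}0.npz",im=im,d=d,**{k:np.array(v) for k,v in cams.camera_info(n).items()})
    cv2.imwrite(f"pics/{n}0.png",im[:,:,::-1]);print(n,cams.camera_info(n))
E
```

```text
pics
{'time_s': 0.0, 'q': array([ 5.34403652e+01,  2.18407270e+01,  7.43842781e+01, -7.17910767e-04,
        8.38585792e+01, -1.23357091e+01]), 'qvel': array([-0.02483968, -0.00304328, -0.02503575, -0.01946121,  0.05493904,
       -0.02841995]), 'joint_efforts': array([ 4.78974307e-04, -4.48461556e+01, -2.31277442e+01, -2.05461074e-04,
        4.80096685e-03, -3.35770068e-06]), 'position': array([0.2255095 , 0.50135163, 0.24971703]), 'tool_rot': array([[ 4.10302040e-01,  9.11949285e-01, -8.58953702e-04],
       [ 9.11948572e-01, -4.10302830e-01, -1.17920069e-03],
       [-1.42780236e-03, -2.99493154e-04, -9.99998936e-01]]), 'ft_force': array([ 0.800696  , -0.14404675,  0.25895052]), 'wrist_torque': array([ 0.00540393,  0.01548482, -0.02641608]), 'grip_width': 0.08541046929653386}
top {'fx': 478.5762048709198, 'fy': 478.5762048709198, 'cx': 322.5009744525495, 'cy': 234.613207200519, 'extrinsics': array([[ 0.06418535, -0.97774245,  0.19974969,  0.20369509],
       [-0.99792591, -0.06387084,  0.00802499,  0.03918629],
       [ 0.00491181, -0.19985047, -0.9798141 ,  1.37203771],
       [ 0.        ,  0.        ,  0.        ,  1.        ]])}
scene {'fx': 541.8163419772269, 'fy': 541.8163419772269, 'cx': 318.826377905813, 'cy': 240.08481875380664, 'extrinsics': array([[ 0.84086342,  0.44928941, -0.30180744,  0.88046617],
       [ 0.54113168, -0.70937945,  0.45161632, -0.51864292],
       [-0.01118956, -0.54306521, -0.83961596,  1.14103207],
       [ 0.        ,  0.        ,  0.        ,  1.        ]])}
```

View pics/top0.png

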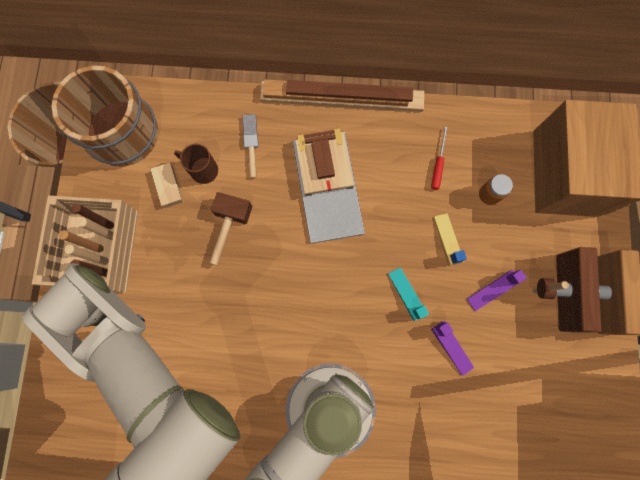

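View pics/scene0.png

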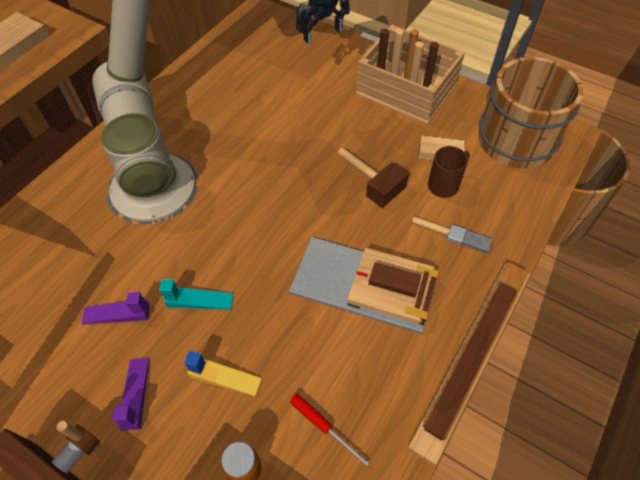

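Candidates: the blue-gripped yellow wedge at top (450,240), block (458,256), fits. The turquoise wedge (408,293) and the purple ones (497,290) and (453,348) are look-alikes. The planing board's apron is at (334,215), with the red stripe at (328,186). Next I measure with depth and check an enlarged crop.

```bash
cat > h.py <<'E'
import numpy as np,cv2
def cloud(z):
    d=z['d'];v,u=np.indices(d.shape);P=np.stack([(u-z['cx'])/z['fx']*d,(v-z['cy'])/z['fy']*d,d],-1)
    E=z['extrinsics'];return P@E[:3,:3].T+E[:3,3]
def hsv(z): return cv2.cvtColor(np.ascontiguousarray(z['im']),cv2.COLOR_RGB2HSV)
def rect(P):
    r=cv2.minAreaRect((P[:,:2]*1000).astype(np.float32));return [np.round(x,1) for x in r[:2]],round(r[2],1),np.round(cv2.boxPoints(r)).tolist()
E
python3 - <<'E'
from h import *
box={'top':dict(w=(425,205,475,270),b=(290,120,370,250)),'scene':dict(w=(175,340,270,400),b=(280,230,450,335))}
for n in('top','scene'):
    z=dict(np.load(f'pics/{n}0.npz'));P=cloud(z);H=hsv(z);h,s,v=[H[...,i].astype(int) for i in range(3)]
    def sel(m,b,zl,zh):
        k=np.zeros(m.shape,bool);x0,y0,x1,y1=box[n][b];k[y0:y1,x0:x1]=1
        return P[k&m&(P[...,2]>zl)&(P[...,2]<zh)]
    bl=sel((h>100)&(h<130)&(s>120),'w',.0,.1);print(n,'blue n',len(bl),'z',np.percentile(bl[:,2],[5,50,95]))
    t=bl[bl[:,2]>.070];print(' bluetop',len(t),np.median(t,0),rect(t))
    ye=sel((h>18)&(h<32)&(s>100)&(v>120),'w',.004,.035);print(' yellow',len(ye),rect(ye))
    # refine axis: fit plane slope
    A=np.c_[ye[:,:2],np.ones(len(ye))];c=np.linalg.lstsq(A,ye[:,2],rcond=None)[0];print(' slope',c,np.degrees(np.arctan2(-c[1],-c[0])))
    g=sel((s<50)&(v>60),'b',.010,.020);print(' grey',len(g),np.median(g[:,2]),rect(g))
    r=sel((s>-1),'b',.042,.054);print(' ramptop',len(r),np.median(r[:,2]),rect(r))
    rd=sel(((h<6)|(h>174))&(s>190)&(v>130),'b',.02,.055);print(' red',len(rd),rd.mean(0) if len(rd) else 0,rect(rd[rd[:,2]>.043]) if len(rd)>3 else 0)
    bk=sel((s>-1),'b',.064,.08);print(' blank',len(bk),np.median(bk,0) ,rect(bk))
    im=z['im'];x0,y0,x1,y1={'top':(280,110,480,270),'scene':(170,225,450,410)}[n]
    cv2.imwrite(f'pics/{n}crop.png',cv2.resize(im[y0:y1,x0:x1,::-1],None,fx=3.9 if n=='top' else 2.8,fy=3.7 if n=='top' else 2.8,interpolation=cv2.INTER_CUBIC))
E
```

```text
top blue n 121 z [0.04943042 0.07838929 0.08320903]
 bluetop 91 [ 0.43247433 -0.32856734  0.07962204] ([array([ 432.6, -329.1]), array([24.2, 27.2])], 17.1, [[417.0, -320.0], [425.0, -346.0], [448.0, -339.0], [440.0, -313.0]])
 yellow 584 ([array([ 493.7, -313.8]), array([150.6,  45.6])], 16.4, [[415.0, -313.0], [428.0, -357.0], [572.0, -314.0], [560.0, -271.0]])
 slope [-0.15095998 -0.03233694  0.08415011] 12.09053655961215
 grey 2376 0.016325407852383234 ([array([627.6,  44.7]), array([318.6, 159.3])], 13.9, [[454.0, 84.0], [492.0, -71.0], [801.0, 6.0], [763.0, 160.0]])
 ramptop 1964 0.04876515138015258 ([array([695.8,  61. ]), array([182.4, 144.7])], 13.6, [[590.0, 110.0], [624.0, -31.0], [801.0, 12.0], [767.0, 153.0]])
 red 9 [0.61805306 0.04217069 0.04947596] ([array([618.7,  42.1]), array([21.4,  3. ])], 3.8, [[608.0, 43.0], [608.0, 40.0], [629.0, 41.0], [629.0, 44.0]])
 blank 678 [0.69464707 0.06370091 0.07230086] ([array([701.3,  62. ]), array([125. ,  83.4])], 14.6, [[630.0, 87.0], [651.0, 6.0], [772.0, 37.0], [751.0, 118.0]])
scene blue n 291 z [0.0411327  0.07463175 0.0795
[... 312 characters left out ...]
-267.0]])
 slope [-0.14650093 -0.02252007  0.08208885] 8.739081789258844
 grey 3687 0.014312149717374156 ([array([616.5, 103.2]), array([323.2, 283.1])], 13.4, [[427.0, 204.0], [492.0, -72.0], [806.0, 3.0], [741.0, 278.0]])
 ramptop 2989 0.046488408132070225 ([array([694.5,  61.5]), array([178.3, 147.5])], 13.8, [[590.0, 112.0], [626.0, -31.0], [799.0, 11.0], [763.0, 154.0]])
 red 29 [0.62090809 0.04480487 0.04742308] ([array([620.8,  44.3]), array([22.8,  9.7])], 13.5, [[609.0, 46.0], [611.0, 37.0], [633.0, 42.0], [631.0, 52.0]])
 blank 998 [0.69488877 0.06226383 0.07015639] ([array([699.9,  65.4]), array([123.5,  54.9])], 15.3, [[633.0, 76.0], [648.0, 23.0], [767.0, 55.0], [752.0, 108.0]])
```

View pics/scenecrop.png

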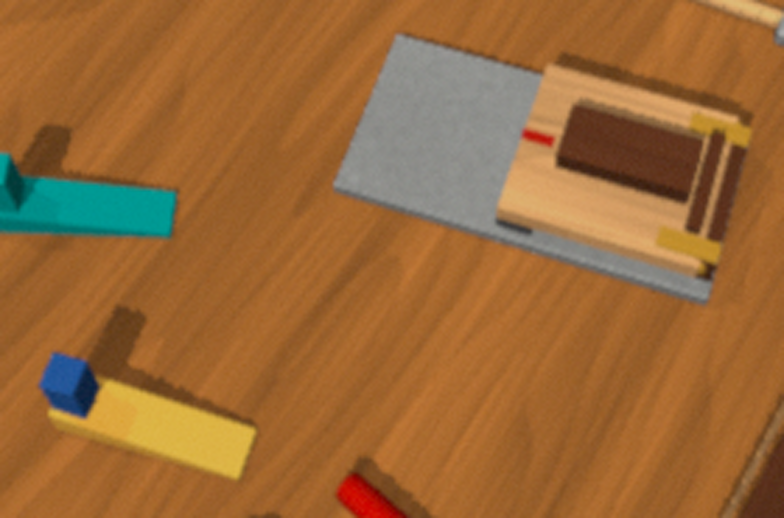

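The scene crop confirms it. The blue block stands on the yellow wedge's heel at scene (193,362), and the turquoise one at (168,290) is a separate look-alike.

Both cameras agree:
- **Wedge:** grip at about (0.434, -0.329), yaw about 15°.
- **Base:** yaw about 13.7°.
- **edge_mid:** about (0.608, 0.040).

I'm moving over the wedge now.

{"method": "step_arm", "body": {"steps": [{"xyz":[-0.77,0.61,0],"turn":[0,0,0],"gripper":1},{"xyz":[-0.77,0.61,0],"turn":[0,0,0],"gripper":1},{"xyz":[-0.77,0.61,0],"turn":[0,0,0],"gripper":1},{"xyz":[-0.77,0.61,0],"turn":[0,0,0],"gripper":1},{"xyz":[-0.77,0.61,0],"turn":[0,0,0],"gripper":1},{"xyz":[-0.77,0.61,0],"turn":[0,0,0],"gripper":1},{"xyz":[-0.77,0.61,0],"turn":[0,0,0],"gripper":1},{"xyz":[-0.77,0.61,0],"turn":[0,0,0],"gripper":1},{"xyz":[-0.77,0.61,0],"turn":[0,0,0],"gripper":1},{"xyz":[-0.77,0.61,0],"turn":[0,0,0],"gripper":1},{"xyz":[-0.77,0.61,0],"turn":[0,0,0],"gripper":1},{"xyz":[-0.77,0.61,0],"turn":[0,0,0],"gripper":1},{"xyz":[-0.77,0.61,0],"turn":[0,0,0],"gripper":1},{"xyz":[-0.77,0.61,0],"turn":[0,0,0],"gripper":1},{"xyz":[-0.77,0.61,0],"turn":[0,0,0],"gripper":1},{"xyz":[-0.77,0.61,0],"turn":[0,0,0],"gripper":1},{"xyz":[-0.77,0.61,0],"turn":[0,0,0],"gripper":1},{"xyz":[-0.77,0.61,0],"turn":[0,0,0],"gripper":1},{"xyz":[-0.77,0.61,0],"turn":[0,0,0],"gripper":1},{"xyz":[-0.77,0.61,0],"turn":[0,0,0],"gripper":1}]}}

```text
time_s: 1.77
position: [0.4179, -0.2624, 0.25]
tool_rot: [[0.411, 0.912, -0.0], [0.912, -0.411, 0.001], [0.0, -0.001, -1.0]]
ft_force: [0.6, 0.9, -0.5]
grip_width: 0.0855
```

{"method": "step_arm", "body": {"steps": [{"xyz":[0,0,0],"turn":[0,0,1],"gripper":1},{"xyz":[0,0,0],"turn":[0,0,1],"gripper":1},{"xyz":[0,0,0],"turn":[0,0,1],"gripper":1},{"xyz":[0,0,0],"turn":[0,0,1],"gripper":1},{"xyz":[0,0,0],"turn":[0,0,1],"gripper":1},{"xyz":[0,0,0],"turn":[0,0,1],"gripper":1},{"xyz":[0,0,0],"turn":[0,0,1],"gripper":1},{"xyz":[0,0,0],"turn":[0,0,1],"gripper":1},{"xyz":[0,0,0],"turn":[0,0,1],"gripper":1},{"xyz":[0,0,0],"turn":[0,0,1],"gripper":1},{"xyz":[0,0,0],"turn":[0,0,1],"gripper":1},{"xyz":[0,0,0],"turn":[0,0,1],"gripper":1},{"xyz":[0,0,0],"turn":[0,0,1],"gripper":1},{"xyz":[0,0,0],"turn":[0,0,1],"gripper":1},{"xyz":[0,0,0],"turn":[0,0,1],"gripper":1},{"xyz":[0,0,0],"turn":[0,0,1],"gripper":1},{"xyz":[0,0,0],"turn":[0,0,1],"gripper":1},{"xyz":[0,0,0],"turn":[0,0,1],"gripper":1},{"xyz":[0,0,0],"turn":[0,0,1],"gripper":1},{"xyz":[0,0,0],"turn":[0,0,1],"gripper":1}]}}

```text
time_s: 3.43
position: [0.4178, -0.2603, 0.25]
tool_rot: [[0.898, -0.44, -0.001], [-0.44, -0.898, 0.001], [-0.001, -0.0, -1.0]]
ft_force: [-0.3, 0.6, 0.7]
grip_width: 0.0852
```

{"method": "step_arm", "body": {"steps": [{"xyz":[0,0,0],"turn":[0,0,1],"gripper":1},{"xyz":[0,0,0],"turn":[0,0,1],"gripper":1},{"xyz":[0,0,0],"turn":[0,0,1],"gripper":1},{"xyz":[0,0,0],"turn":[0,0,1],"gripper":1},{"xyz":[0,0,0],"turn":[0,0,1],"gripper":1},{"xyz":[0,0,0],"turn":[0,0,1],"gripper":1},{"xyz":[0,0,0],"turn":[0,0,1],"gripper":1},{"xyz":[0,0,0],"turn":[0,0,1],"gripper":1},{"xyz":[0,0,0],"turn":[0,0,1],"gripper":1},{"xyz":[0,0,0],"turn":[0,0,1],"gripper":1},{"xyz":[0,0,0],"turn":[0,0,0.7],"gripper":1},{"xyz":[0,0,0],"turn":[0,0,0],"gripper":1}]}}

```text
time_s: 4.43
position: [0.4178, -0.2603, 0.25]
tool_rot: [[0.258, -0.966, -0.001], [-0.966, -0.258, 0.001], [-0.001, 0.0, -1.0]]
ft_force: [0.1, -0.6, 0.6]
grip_width: 0.0858
```

```bash
cat >> h.py <<'E'
def snap(name,tag):
    from rig import env,cams
    inf=cams.camera_info(name);im,d=cams.get_image(name)
    z=dict(im=im,d=d,**{k:np.array(v) for k,v in inf.items()});np.savez(f"pics/{tag}.npz",**z);cv2.imwrite(f"pics/{tag}.png",im[:,:,::-1]);return z
def st():
    from rig import env
    s=env.observe();R=s['tool_rot'];print('t',round(s['time_s'],2),'p',np.round(s['position'],4),'xang',round(np.degrees(np.arctan2(R[1,0],R[0,0])),2),'z',np.round(R[:,2],4),'F',np.round(s['ft_force'],1),'T',np.round(s['wrist_torque'],2),'w',round(s['grip_width'],4));return s
E
python3 - <<'E'
from h import *
st();z=snap('wrist','wrist1');print(z['extrinsics'].round(3),z['fx'],z['cx'],z['cy'])
E
```

```text
t 4.43 p [ 0.4178 -0.2603  0.25  ] xang -75.06 z [-5.e-04  6.e-04 -1.e+00] F [ 0.1 -0.6  0.6] T [ 0.   -0.    0.02] w 0.0858
[[ 0.259 -0.919 -0.298  0.495]
 [-0.966 -0.246 -0.079 -0.24 ]
 [-0.001  0.308 -0.951  0.374]
 [ 0.     0.     0.     1.   ]] 401.7774734220476 325.2954329396053 241.93469381078398
```

View pics/wrist1.png

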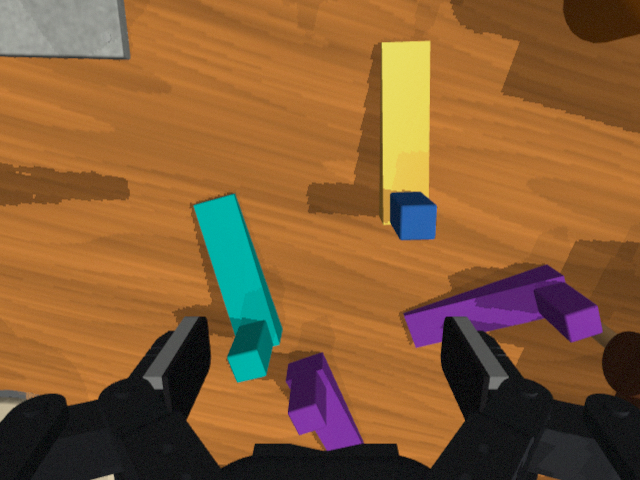

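The wrist view shows the blue-grip yellow wedge almost upright in the image, with the block top at (412,215). The purple look-alike at (500,300) is nearby. I'll measure precisely and check finger clearance.

```bash
python3 - <<'E'
from h import *
z=dict(np.load('pics/wrist1.npz'));P=cloud(z);H=hsv(z);h,s,v=[H[...,i].astype(int) for i in range(3)]
bl=P[(h>100)&(h<125)&(s>120)&(P[...,2]<.1)&(P[...,2]>.03)];t=bl[bl[:,2]>.070]
print('blue',len(bl),'top',len(t),np.median(t,0),rect(t))
ym=(h>18)&(h<32)&(s>120)&(P[...,2]>.003)&(P[...,2]<.036);ye=P[ym];print('yel',len(ye),rect(ye))
a=np.radians(15);ax=np.array([np.cos(a),np.sin(a)]);ay=np.array([-ax[1],ax[0]])
u=ye[:,:2]@ax;w=ye[:,:2]@ay;zz=ye[:,2]
top=zz>(0.006+.16*(u.max()-u)-.004)
L=[];Rr=[]
for lo in np.arange(u.max()-.115,u.max()-.008,.006):
    k=(u>lo)&(u<lo+.006)&top
    L.append((lo,w[k].max()));Rr.append((lo,w[k].min()))
L=np.array(L);Rr=np.array(Rr)
print('edge angles',[15+np.degrees(np.arctan(np.polyfit(e[:,0],e[:,1],1)[0])).round(2) for e in(L,Rr)],'width',(L-Rr)[:,1].round(4))
c=t[:,:2].mean(0);print('axis offset of grip vs body mid',c@ay-(L+Rr)[:,1].mean()/2,'toe dist',u.max()-c@ax)
pu=P[(h>130)&(h<160)&(s>80)&(P[...,2]>.003)&(P[...,2]<.1)][:,:2]
q=np.c_[(pu-c)@ax,(pu-c)@ay];print('purple nearest',q[np.argmin(np.hypot(*q.T))],'within |u|<.05: max w',q[abs(q[:,0])<.05][:,1].max() if (abs(q[:,0])<.05).any() else None)
g=P[(s<60)&(v>60)&(P[...,2]>.010)&(P[...,2]<.022)];print('grey',len(g),np.median(g[:,2]) if len(g) else 0)
E
```

```text
blue 1892 top 1360 [ 0.43657239 -0.32731103  0.07785105] ([array([ 435.8, -328.3]), array([28.1, 27.7])], 16.8, [[418.0, -319.0], [426.0, -346.0], [453.0, -338.0], [445.0, -311.0]])
yel 7640 ([array([ 427.6, -388.7]), array([350.5, 113.2])], 49.6, [[271.0, -485.0], [357.0, -559.0], [584.0, -292.0], [498.0, -219.0]])
edge angles [np.float64(16.72), np.float64(16.68)] width [0.0398 0.0395 0.0397 0.0396 0.0396 0.0401 0.0405 0.0402 0.0402 0.0403
 0.0404 0.0403 0.0402 0.0399 0.0395 0.04   0.0397 0.0396]
axis offset of grip vs body mid -0.0011892633563667654 toe dist 0.13460741423553257
purple nearest [-0.10633997 -0.04046868] within |u|<.05: max w None
grey 7121 0.014940528403533548
```

{"method": "step_arm", "body": {"steps": [{"xyz":[0,0,0],"turn":[0,0,-0.38],"gripper":1},{"xyz":[0.87,0.03,0],"turn":[0,0,0],"gripper":1},{"xyz":[0.88,0.03,0],"turn":[0,0,0],"gripper":1},{"xyz":[0,0,0.9],"turn":[0,0,0],"gripper":1},{"xyz":[0,0,0.9],"turn":[0,0,0],"gripper":1},{"xyz":[0,0,0.9],"turn":[0,0,0],"gripper":1},{"xyz":[0,0,0.5],"turn":[0,0,0],"gripper":1},{"xyz":[0,0,0],"turn":[0,0,0],"gripper":1}]}}

```text
time_s: 5.15
position: [0.4344, -0.3266, 0.1181]
tool_rot: [[0.291, -0.957, -0.006], [-0.957, -0.291, 0.007], [-0.008, 0.003, -1.0]]
ft_force: [-0.9, -0.0, -0.9]
grip_width: 0.0853
```

```bash
python3 - <<'E'
from h import *
st();z=snap('wrist','wrist2')
P=cloud(z);H=hsv(z);h,s=[H[...,i].astype(int) for i in range(2)]
bl=P[(h>100)&(h<125)&(s>120)&(P[...,2]<.1)&(P[...,2]>.03)];t=bl[bl[:,2]>.072];print(len(t),np.median(t,0),rect(t))
E
```

```text
t 5.15 p [ 0.4344 -0.3266  0.1181] xang -73.11 z [-0.0056  0.0066 -1.    ] F [-0.9 -0.  -0.9] T [ 0.01 -0.02  0.03] w 0.0853
3604 [ 0.43756684 -0.32816178  0.07794992] ([array([ 435.9, -328.5]), array([28.3, 27.4])], 16.8, [[418.0, -320.0], [426.0, -346.0], [453.0, -338.0], [445.0, -311.0]])
```

{"method": "step_arm", "body": {"steps": [{"xyz":[0,0,0.6],"turn":[0,0,0],"gripper":1},{"xyz":[0,0,0.5],"turn":[0,0,0],"gripper":1},{"xyz":[0,0,0.3],"turn":[0,0,0],"gripper":1},{"xyz":[0,0,0],"turn":[0,0,0],"gripper":1},{"xyz":[0,0,0],"turn":[0,0,0],"gripper":1}]}}

```text
time_s: 5.62
position: [0.4365, -0.3288, 0.0678]
tool_rot: [[0.29, -0.957, 0.001], [-0.957, -0.29, -0.002], [0.002, -0.001, -1.0]]
ft_force: [0.4, -0.0, 0.7]
grip_width: 0.0855
```

{"method": "step_arm", "body": {"steps": [{"xyz":[0,0,0.27],"turn":[0,0,0],"gripper":1},{"xyz":[0,0,0],"turn":[0,0,0],"gripper":1},{"xyz":[0,0,0],"turn":[0,0,0],"gripper":-1},{"xyz":[0,0,0],"turn":[0,0,0],"gripper":-1},{"xyz":[0,0,0],"turn":[0,0,0],"gripper":-1},{"xyz":[0,0,0],"turn":[0,0,0],"gripper":-1},{"xyz":[0,0,0],"turn":[0,0,0],"gripper":-1},{"xyz":[0,0,0],"turn":[0,0,0],"gripper":-1},{"xyz":[0,0,0],"turn":[0,0,0],"gripper":-1},{"xyz":[0,0,0],"turn":[0,0,0],"gripper":-1}], "squeeze": 80}}

```text
time_s: 6.45
position: [0.4361, -0.3285, 0.0562]
tool_rot: [[0.289, -0.957, 0.001], [-0.957, -0.289, -0.001], [0.001, -0.0, -1.0]]
ft_force: [-0.6, -0.4, 6.0]
grip_width: 0.0275
```

```bash
python3 -c "
from h import *
st()"
```

```text
t 6.45 p [ 0.4361 -0.3285  0.0562] xang -73.2 z [ 7.e-04 -1.e-03 -1.e+00] F [-0.6 -0.4  6. ] T [ 0.11  0.13 -0.02] w 0.0275
```

Grasped at width 27.5 mm. Now I lift, straighten and fly to above the apron.

{"method": "step_arm", "body": {"steps": [{"xyz":[0,0,-0.5],"turn":[0,0,0],"gripper":-1},{"xyz":[0,0,-0.85],"turn":[0,0,0],"gripper":-1},{"xyz":[0,0,-0.85],"turn":[0,0,0],"gripper":-1},{"xyz":[0,0,-0.8],"turn":[0,0,0.65],"gripper":-1},{"xyz":[-0.5,-0.165,0],"turn":[0,0,0],"gripper":-1},{"xyz":[-0.88,-0.29,0],"turn":[0,0,0],"gripper":-1},{"xyz":[-0.88,-0.29,0],"turn":[0,0,0],"gripper":-1},{"xyz":[-0.88,-0.29,0],"turn":[0,0,0],"gripper":-1},{"xyz":[-0.88,-0.29,0],"turn":[0,0,0],"gripper":-1},{"xyz":[-0.88,-0.29,0],"turn":[0,0,0],"gripper":-1},{"xyz":[-0.88,-0.29,0],"turn":[0,0,0],"gripper":-1},{"xyz":[-0.88,-0.29,0],"turn":[0,0,0],"gripper":-1},{"xyz":[-0.88,-0.29,0],"turn":[0,0,0],"gripper":-1},{"xyz":[-0.38,-0.12,0],"turn":[0,0,0],"gripper":-1},{"xyz":[0,0,0],"turn":[0,0,0],"gripper":-1},{"xyz":[0,0,0],"turn":[0,0,0],"gripper":-1}]}}

```text
time_s: 7.78
position: [0.4612, 0.005, 0.1754]
tool_rot: [[0.241, -0.971, -0.001], [-0.971, -0.241, -0.0], [-0.0, 0.001, -1.0]]
ft_force: [0.4, 0.1, -0.9]
grip_width: 0.0273
```

```bash
python3 - <<'E'
from h import *
st();z=snap('wrist','wrist3')
E
```

```text
t 7.78 p [0.4612 0.005  0.1754] xang -76.06 z [-5.e-04 -1.e-04 -1.e+00] F [ 0.4  0.1 -0.9] T [ 0.03  0.05 -0.  ] w 0.0273
```

View pics/wrist3.png

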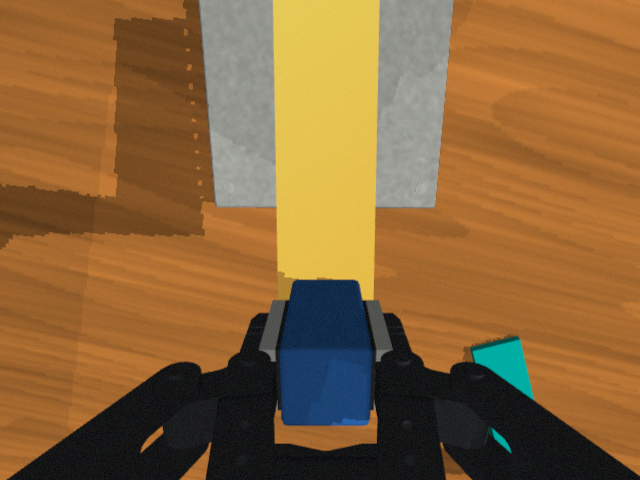

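The wrist view shows the wedge held straight over the apron. Its edges are at columns 275 and 377, and the base's sides at 205 and 447. I'll measure both in the tool frame.

```bash
cat > m.py <<'E'
from h import *
import sys
def edges(P,a,step=.006):
    ax=np.array([np.cos(a),np.sin(a)]);ay=np.array([-ax[1],ax[0]]);u=P[:,:2]@ax;w=P[:,:2]@ay;o=[]
    for lo in np.arange(u.min()+.004,u.max()-.010,step):
        k=(u>lo)&(u<lo+step)
        if k.sum()>5:o.append((lo+step/2,np.percentile(w[k],0.5),np.percentile(w[k],99.5)))
    return np.array(o)
def wedge_and_base(tag,zb=0.015):
    z=dict(np.load(f'pics/{tag}.npz'));P=cloud(z);H=hsv(z);h,s,v=[H[...,i].astype(int) for i in range(3)]
    a=np.radians(13.8);out={}
    ye=P[(h>18)&(h<32)&(s>120)&(v>100)&(P[...,2]>.02)&(P[...,2]<.17)]
    g=P[(s<60)&(v>70)&(abs(P[...,2]-zb)<.006)]
    for n,Q,w in(('wedge',ye,.04),('base',g,.16)):
        e=edges(Q,a);e=e[abs(e[:,2]-e[:,1]-w)<.004]
        print(n,len(e),'width',np.median(e[:,2]-e[:,1]).round(4),'z',np.median(Q[:,2]).round(4),'yaw',[round(13.8+np.degrees(np.arctan(np.polyfit(e[:,0],e[:,i],1)[0])),2) for i in(1,2)],'mid w',np.median(e[:,1:].mean(1)).round(4),'u range',e[[0,-1],0].round(3))
E
python3 - <<'E'
from m import *
wedge_and_base('wrist3')
a=np.radians(13.8)
z=dict(np.load('pics/wrist3.npz'));P=cloud(z);H=hsv(z);h,s,v=[H[...,i].astype(int) for i in range(3)]
g=P[(s<60)&(v>70)&(abs(P[...,2]-.015)<.006)];u=g[:,:2]@[np.cos(a),np.sin(a)];w=g[:,:2]@[-np.sin(a),np.cos(a)]
print('base near end u',[np.percentile(u[abs(w-w0)<.005],.5).round(4) for w0 in(-.13,-.11,-.03,-.01, -.1,-.04)], w.min(),w.max())
p=np.array([.4612,.005]);print('grip u,w',p@[np.cos(a),np.sin(a)],p@[-np.sin(a),np.cos(a)])
for c in([.6276,.0447],[.6085,.040],[.620,.0429]):print('top: u,w',np.array(c)@[np.cos(a),np.sin(a)],np.array(c)@[-np.sin(a),np.cos(a)])
E
```

```text
wedge 17 width 0.0395 z 0.1358 yaw [np.float64(13.96), np.float64(13.92)] mid w -0.1053 u range [0.46  0.556]
base 20 width 0.1578 z 0.015 yaw [np.float64(13.73), np.float64(13.79)] mid w -0.1049 u range [0.469 0.583]Traceback (most recent call last):
  File "<stdin>", line 6, in <module>
    return _quantile_unchecked(
        a, q, axis, out, overwrite_input, method, keepdims, weights)
    return _ureduce(a,
                    func=_quantile_ureduce_func,
    ...<5 lines>...
                    overwrite_input=overwrite_input,
                    method=method)
    r = func(a, **kwargs)
    result = _quantile(arr,
                       quantiles=q,
    ...<2 lines>...
                       out=out,
                       weights=wgt)
    slices_having_nans = np.isnan(arr[-1, ...])
                                  ~~~^^^^^^^^^
IndexError: index -1 is out of bounds for axis 0 with size 0
```

{"method": "step_arm", "body": {"steps": [{"xyz":[0,0,0.5],"turn":[0,0,0.04],"gripper":-1},{"xyz":[0,0,0.8],"turn":[0,0,0],"gripper":-1},{"xyz":[0,0,0.7],"turn":[0,0,0],"gripper":-1},{"xyz":[0,0,0.35],"turn":[0,0,0],"gripper":-1},{"xyz":[0,0,0.15],"turn":[0,0,0],"gripper":-1},{"xyz":[0,0,0],"turn":[0,0,0],"gripper":-1},{"xyz":[0,0,0],"turn":[0,0,0],"gripper":-1}]}}

```text
time_s: 8.42
position: [0.4618, 0.0036, 0.0761]
tool_rot: [[0.235, -0.972, 0.001], [-0.972, -0.235, -0.0], [0.0, -0.001, -1.0]]
ft_force: [-0.3, 0.7, -1.6]
grip_width: 0.0271
```

```bash
python3 - <<'E'
from m import *
st();z=snap('wrist','wrist4');wedge_and_base('wrist4')
E
```

```text
t 8.42 p [0.4618 0.0036 0.0761] xang -76.42 z [ 7.e-04 -2.e-04 -1.e+00] F [-0.3  0.7 -1.6] T [ 0.02  0.05 -0.03] w 0.0271
wedge 17 width 0.0395 z 0.0365 yaw [np.float64(13.6), np.float64(13.55)] mid w -0.1072 u range [0.46  0.556]
base 17 width 0.1572 z 0.0151 yaw [np.float64(13.76), np.float64(13.72)] mid w -0.1049 u range [0.466 0.562]
```

View pics/wrist4.png

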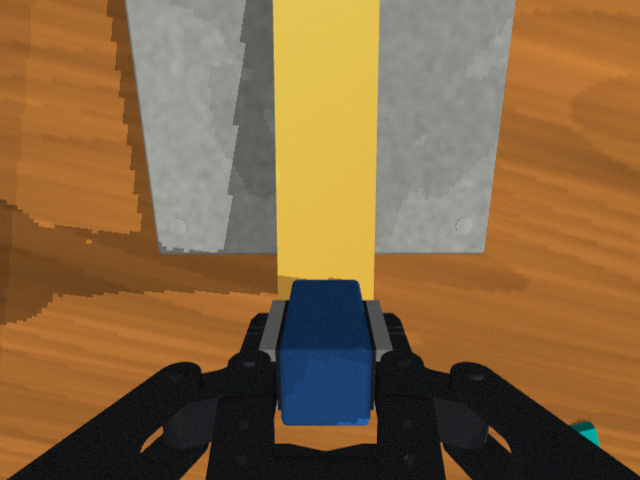

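Wedge centred but 2.3 mm to the right of the base's midline, by its wrist-image edges (275–378), with yaw 0.17° short. I'll correct both and lower.

{"method": "step_arm", "body": {"steps": [{"xyz":[-0.053,0,0],"turn":[0,0,-0.04],"gripper":-1},{"xyz":[0,0,0.06],"turn":[0,0,0],"gripper":-1},{"xyz":[0,0,0.04],"turn":[0,0,0],"gripper":-1},{"xyz":[0,0,0],"turn":[0,0,0],"gripper":-1},{"xyz":[0,0,0],"turn":[0,0,0],"gripper":-1}]}}

```text
time_s: 8.88
position: [0.4609, 0.0065, 0.0716]
tool_rot: [[0.239, -0.971, 0.0], [-0.971, -0.239, -0.0], [0.0, -0.0, -1.0]]
ft_force: [-1.2, -0.1, -0.5]
grip_width: 0.0271
```

```bash
python3 - <<'E'
from m import *
st();z=snap('wrist','wrist5');wedge_and_base('wrist5')
E
```

```text
t 8.88 p [0.4609 0.0065 0.0716] xang -76.18 z [ 1.e-04 -0.e+00 -1.e+00] F [-1.2 -0.1 -0.5] T [ 0.   -0.03  0.04] w 0.0271
wedge 17 width 0.0395 z 0.032 yaw [np.float64(13.83), np.float64(13.81)] mid w -0.1039 u range [0.46  0.556]
base 16 width 0.1571 z 0.0151 yaw [np.float64(13.79), np.float64(13.8)] mid w -0.1049 u range [0.469 0.559]
```

{"method": "step_arm", "body": {"steps": [{"xyz":[0.02,0,0],"turn":[0,0,0],"gripper":-1},{"xyz":[0,0,0.025],"turn":[0,0,0],"gripper":-1},{"xyz":[0,0,0],"turn":[0,0,0],"gripper":-1},{"xyz":[0,0,0],"turn":[0,0,0],"gripper":-1}]}}

```text
time_s: 9.27
position: [0.4613, 0.0055, 0.0711]
tool_rot: [[0.239, -0.971, 0.001], [-0.971, -0.239, -0.0], [0.001, -0.001, -1.0]]
ft_force: [-2.6, 0.0, 6.8]
grip_width: 0.0271
```

```bash
python3 - <<'E'
from m import *
st();z=snap('wrist','wrist6');wedge_and_base('wrist6')
E
```

```text
t 9.27 p [0.4613 0.0055 0.0711] xang -76.18 z [ 8.e-04 -4.e-04 -1.e+00] F [-2.6  0.   6.8] T [0.03 0.32 0.02] w 0.0271
wedge 17 width 0.0395 z 0.0317 yaw [np.float64(13.84), np.float64(13.75)] mid w -0.1049 u range [0.46  0.556]
base 16 width 0.1572 z 0.0151 yaw [np.float64(13.72), np.float64(13.78)] mid w -0.1049 u range [0.469 0.559]
```

The wedge lies flat (6.8 N contact) and is aligned within 0.1° and 0.2 mm. I'm sliding in 55 mm, still short of ramp contact (expected at 65 mm).

{"method": "step_arm", "body": {"steps": [{"xyz":[0,-0.2,0],"turn":[0,0,0],"gripper":-1},{"xyz":[0,-0.3,0],"turn":[0,0,0],"gripper":-1},{"xyz":[0,-0.3,0],"turn":[0,0,0],"gripper":-1},{"xyz":[0,-0.3,0],"turn":[0,0,0],"gripper":-1},{"xyz":[0,-0.25,0],"turn":[0,0,0],"gripper":-1},{"xyz":[0,0,0],"turn":[0,0,0],"gripper":-1},{"xyz":[0,0,0],"turn":[0,0,0],"gripper":-1}]}}

```text
time_s: 9.9
position: [0.5149, 0.0185, 0.0712]
tool_rot: [[0.239, -0.971, 0.004], [-0.971, -0.239, -0.0], [0.001, -0.003, -1.0]]
ft_force: [1.9, -0.1, 3.6]
grip_width: 0.0272
```

```bash
python3 - <<'E'
from m import *
s=st();print('u',s['position'][:2]@[.9711,.2385]);z=snap('wrist','wrist7');wedge_and_base('wrist7')
P=cloud(z);a=np.radians(13.76);U=P[...,:2]@[np.cos(a),np.sin(a)];W=P[...,:2]@[-np.sin(a),np.cos(a)]+.1049
k=(P[...,2]>.042)&(P[...,2]<.056)&(abs(W)<.07)&(U>.58);print('ramp pts',k.sum(),'edge u',[np.percentile(U[k&(abs(W-w)<.004)],1).round(4) if (k&(abs(W-w)<.004)).sum()>5 else None for w in(-.06,-.04,-.02,0,.02,.04,.06)],'z near edge',np.median(P[...,2][k&(U<.62)]))
E
```

```text
t 9.9 p [0.5149 0.0185 0.0712] xang -76.17 z [ 3.6e-03 -3.0e-04 -1.0e+00] F [ 1.9 -0.1  3.6] T [ 0.03 -0.36 -0.06] w 0.0272
u 0.5044346537822294
wedge 14 width 0.0395 z 0.0339 yaw [np.float64(13.87), np.float64(13.77)] mid w -0.1051 u range [0.516 0.594]
base 22 width 0.1571 z 0.0151 yaw [np.float64(13.8), np.float64(13.69)] mid w -0.105 u range [0.47  0.596]
ramp pts 23857 edge u [np.float64(0.6025), np.float64(0.6025), np.float64(0.6025), np.float64(0.602), np.float64(0.6025), np.float64(0.6025), np.float64(0.6025)] z near edge 0.04707367997422099
```

View pics/wrist7.png

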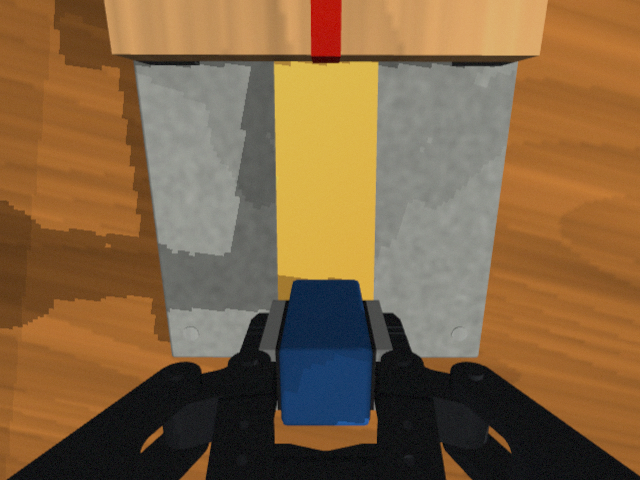

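The wedge centreline (column 326) runs into the red stripe (column 326), with the ramp still at rest at 47.1 mm. Its toe is about 38 mm under. I'm advancing 30 mm slowly, then measuring the lift.

{"method": "step_arm", "body": {"steps": [{"xyz":[0,-0.15,0],"turn":[0,0,0],"gripper":-1},{"xyz":[0,-0.15,0],"turn":[0,0,0],"gripper":-1},{"xyz":[0,-0.1,0],"turn":[0,0,0],"gripper":-1},{"xyz":[0,-0.1,0],"turn":[0,0,0],"gripper":-1},{"xyz":[0,-0.1,0],"turn":[0,0,0],"gripper":-1},{"xyz":[0,-0.1,0],"turn":[0,0,0],"gripper":-1},{"xyz":[0,-0.05,0],"turn":[0,0,0],"gripper":-1},{"xyz":[0,0,0],"turn":[0,0,0],"gripper":-1},{"xyz":[0,0,0],"turn":[0,0,0],"gripper":-1}]}}

```text
time_s: 10.7
position: [0.5398, 0.0254, 0.0711]
tool_rot: [[0.239, -0.971, -0.006], [-0.971, -0.239, -0.001], [-0.001, 0.006, -1.0]]
ft_force: [-15.8, -2.7, 17.4]
grip_width: 0.0271
```

```bash
cat > r.py <<'E'
from m import *
import sys
tag=sys.argv[1]
s=st();print('u',s['position'][:2]@[.9711,.2385]);z=snap('wrist',tag);wedge_and_base(tag)
a=np.radians(13.76)
def ramp(z,lo=.042):
    P=cloud(z);U=P[...,:2]@[np.cos(a),np.sin(a)];W=P[...,:2]@[-np.sin(a),np.cos(a)]+.105
    k=(P[...,2]>lo)&(P[...,2]<.062)&(abs(W)<.068)&(U>.602)&(U<.75)&((abs(W)>.035)|(U<.622))
    c=np.linalg.lstsq(np.c_[U[k]-.602,W[k],np.ones(k.sum())],P[...,2][k],rcond=None)[0]
    return k.sum(),'slope u,w',c[:2].round(4),'z edge',c[2].round(4)
print('wrist ramp',ramp(z))
for n in('scene','top'):
    z0=dict(np.load(f'pics/{n}0.npz'));z1=snap(n,f'{n}_{tag}');print(n,'before',ramp(z0),'now',ramp(z1))
E
python3 r.py w8
```

```text
t 10.7 p [0.5398 0.0254 0.0711] xang -76.16 z [-6.e-03 -7.e-04 -1.e+00] F [-15.8  -2.7  17.4] T [-0.48  1.7   0.  ] w 0.0271
u 0.5302732158143652
wedge 10 width 0.0395 z 0.0363 yaw [np.float64(13.8), np.float64(13.77)] mid w -0.1043 u range [0.541 0.595]
base 18 width 0.1572 z 0.0151 yaw [np.float64(13.8), np.float64(13.51)] mid w -0.105 u range [0.486 0.588]
wrist ramp (np.int64(38512), 'slope u,w', array([-0.0135,  0.0001]), 'z edge', np.float64(0.0491))
scene before (np.int64(1739), 'slope u,w', array([0.0054, 0.0018]), 'z edge', np.float64(0.0464)) now (np.int64(1759), 'slope u,w', array([-0.006 ,  0.0011]), 'z edge', np.float64(0.0482))
top before (np.int64(1253), 'slope u,w', array([ 0.0056, -0.002 ]), 'z edge', np.float64(0.0487)) now (np.int64(676), 'slope u,w', array([-0.0005, -0.0035]), 'z edge', np.float64(0.05))
```

The ramp is up about 2.1 mm. The wrist plane fit gives edge z 49.1 mm against 47.1 at rest, and a slope of 0.0135 rad. It needs about 17 mm more travel, plus a small pitch trim against the push compliance.

{"method": "step_arm", "body": {"steps": [{"xyz":[0,-0.1,0],"turn":[0.03,0,0],"gripper":-1},{"xyz":[0,-0.1,0],"turn":[0.03,0,0],"gripper":-1},{"xyz":[0,-0.1,0],"turn":[0,0,0],"gripper":-1},{"xyz":[0,-0.08,0],"turn":[0,0,0],"gripper":-1},{"xyz":[0,0,0],"turn":[0,0,0],"gripper":-1},{"xyz":[0,0,0],"turn":[0,0,0],"gripper":-1}]}}

```text
time_s: 11.35
position: [0.5545, 0.029, 0.0711]
tool_rot: [[0.239, -0.971, -0.002], [-0.971, -0.239, 0.0], [-0.001, 0.002, -1.0]]
ft_force: [-13.7, -2.9, 17.2]
grip_width: 0.0273
```

```bash
python3 r.py w9
```

```text
t 11.35 p [0.5545 0.029  0.0711] xang -76.15 z [-1.7e-03  3.0e-04 -1.0e+00] F [-13.7  -2.9  17.2] T [-0.57  1.99  0.04] w 0.0273
u 0.5454308257219526
wedge 8 width 0.0395 z 0.0376 yaw [np.float64(13.87), np.float64(13.78)] mid w -0.1044 u range [0.557 0.599]
base 16 width 0.1572 z 0.0151 yaw [np.float64(13.92), np.float64(13.5)] mid w -0.105 u range [0.5  0.59]
wrist ramp (np.int64(46057), 'slope u,w', array([-0.0281,  0.0003]), 'z edge', np.float64(0.0515))
scene before (np.int64(1739), 'slope u,w', array([0.0054, 0.0018]), 'z edge', np.float64(0.0464)) now (np.int64(1764), 'slope u,w', array([-0.0201,  0.0019]), 'z edge', np.float64(0.0505))
top before (np.int64(1253), 'slope u,w', array([ 0.0056, -0.002 ]), 'z edge', np.float64(0.0487)) now (np.int64(537), 'slope u,w', array([-0.0078, -0.0009]), 'z edge', np.float64(0.0515))
```

{"method": "step_arm", "body": {"steps": [{"xyz":[0,-0.05,0],"turn":[0,0,0],"gripper":-1},{"xyz":[0,0,0],"turn":[0,0,0],"gripper":-1},{"xyz":[0,0,0],"turn":[0,0,0],"gripper":-1},{"xyz":[0,0,0],"turn":[0,0,0],"gripper":-1},{"xyz":[0,0,0],"turn":[0,0,0],"gripper":-1},{"xyz":[0,0,0],"turn":[0,0,0],"gripper":-1},{"xyz":[0,0,0],"turn":[0,0,0],"gripper":-1},{"xyz":[0,0,0],"turn":[0,0,0],"gripper":-1},{"xyz":[0,0,0],"turn":[0,0,0],"gripper":-1},{"xyz":[0,0,0],"turn":[0,0,0],"gripper":-1}]}}

```text
time_s: 12.33
position: [0.5561, 0.0294, 0.0711]
tool_rot: [[0.239, -0.971, -0.003], [-0.971, -0.239, 0.0], [-0.001, 0.002, -1.0]]
ft_force: [-16.9, -3.0, 17.1]
grip_width: 0.0274
```

```bash
python3 r.py w10; python3 - <<'E'
import cv2
a=cv2.imread('pics/scene_w10.png')[190:400,130:480];cv2.imwrite('pics/fin.png',cv2.resize(a,None,fx=2.2,fy=2.2,interpolation=cv2.INTER_CUBIC))
E
```

```text
t 12.33 p [0.5561 0.0294 0.0711] xang -76.15 z [-2.5e-03  2.0e-04 -1.0e+00] F [-16.9  -3.   17.1] T [-0.63  2.17  0.  ] w 0.0274
u 0.5470626571574854
wedge 8 width 0.0395 z 0.0377 yaw [np.float64(13.78), np.float64(13.85)] mid w -0.1043 u range [0.558 0.6  ]
base 15 width 0.1572 z 0.0151 yaw [np.float64(13.92), np.float64(13.49)] mid w -0.105 u range [0.505 0.589]
wrist ramp (np.int64(46832), 'slope u,w', array([-0.0296,  0.0002]), 'z edge', np.float64(0.0518))
scene before (np.int64(1739), 'slope u,w', array([0.0054, 0.0018]), 'z edge', np.float64(0.0464)) now (np.int64(1767), 'slope u,w', array([-0.0202, -0.0013]), 'z edge', np.float64(0.0506))
top before (np.int64(1253), 'slope u,w', array([ 0.0056, -0.002 ]), 'z edge', np.float64(0.0487)) now (np.int64(527), 'slope u,w', array([-0.0195, -0.0026]), 'z edge', np.float64(0.0525))
```

View pics/fin.png

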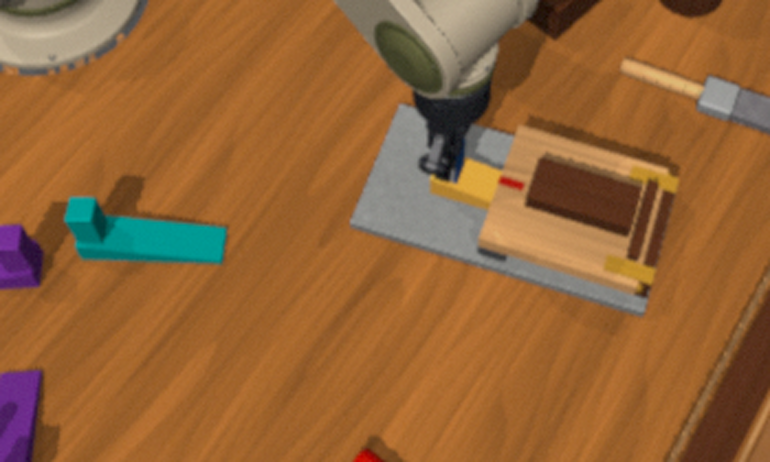

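View pics/w10.png

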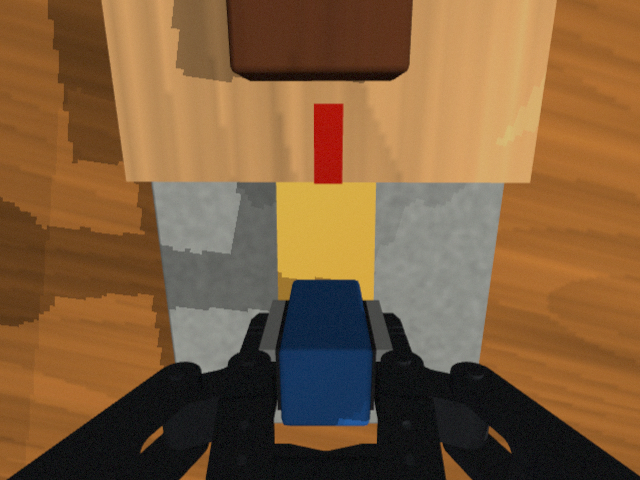

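The final views show the wedge under the ramp, aimed at the red stripe (wrist column 328 against the wedge centre at 326). The blank is still in place, the other objects in view are undisturbed, and the gripper is clear of the ramp. Lift by the wrist fit is 0.0296 rad, about 4.9 mm, and steady, so I'm handing in.

```bash
python3 -c "
from rig import order
print(order.close_job())"
```

```text
the job is handed in; nothing more can be done
None
```

I gripped the yellow wedge by its blue block and laid it flat on the apron. I then slid it straight in under the ramp until the edge lifted, and handed in at about 12.5 s of the 42 s, still gripping.

**Lift:** the wrist camera gives 0.0296 rad. Its edge height is 51.8 mm against 47.1 mm at rest, so about 4.7–4.9 mm. The coarser scene and top cameras read lower, about 3.8–4.2 mm and 0.025 rad, so they disagree by up to about 1 mm.

**Alignment:** wedge yaw is 13.8°, the same as the base. It sits about 0.7 mm off the base's midline. The wrist image shows it in line with the red stripe.

**Forces and grip:** the last reading was about 24 N at the wrist, with the grip steady at 27.4 mm.

**Surroundings:** in the last views the gripper was clear of the ramp, the blank was still on it and the other objects in view looked unmoved. I did not measure the bystanders again.

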